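# Pop the touch-latch fixings cupboard and swing its door wide

## Task

The screws for the copper roof caps are in the small plywood touch-latch cupboard on the bench. Using only the fingertips or the outside of the fingers, press its door in at the catch side until the catch lets go, take the hand away so that the spring pushes the door ajar by itself, then swing the door wide open from behind, about square to the cupboard front, and leave it there. Do not pinch the door or force it hard, and leave the mallet, awl and roof caps where they lie.

Things in the scene. Friction and masses are not known exactly. Their poses are not given: they have to be found in the camera images.
- cupboard: Handle-less plywood cupboard fixed to the bench at the robot's left, 160 mm deep, 240 wide, 220 high, nothing on top. Origin under its centre, on the bench. Its -x axis points out of the front (door side, facing roughly the robot's right), +y to the catch side (near the robot), -y to the hinge side (far from the robot). The carcass's front edges lie 80 mm before the origin.
- door (a joint): Door angle, rad: 0 shut on the catch, positive open (anticlockwise from above), -0.024 fully in, limit 1.75. When the catch has let go and the finger leaves, a white sprung ejector (10 mm thick, 44 mm stroke, 160 mm from the hinge axis, 184 mm up, stays out) pushes the door to about 0.3 rad in a second (70 mm gap at the free edge). Then it swings freely, slightly stiff, and stays where left.
- catch_spot (a point): Point on the door's outer face straight in front of the catch: 205 mm from the hinge axis, 31 mm from the free edge, 34 mm below the door's top, 184 mm above the bench. Moves with the door. Pressing in here takes about 6 to 8 N (more nearer the hinge); the catch lets go after 2 to 4 mm of travel; pressing on to the stop (about 5 mm, 15 N) does no harm.
- hinge_top (a point): Point on the vertical hinge axis (two brass butt hinges), at the level of the door's top edge, 218 mm above the bench. The axis lies in the door's outer face at its hinge-side edge. The door is 236 mm wide, 206 high, 15 thick; its lower edge is 12 mm above the bench; shut, its inner face hangs 6 mm in front of the carcass.
- free_edge_top (a point): Top of the door's free edge (catch side), at the middle of the 15 mm thickness, 236 mm from the hinge axis, 218 mm above the bench. Moves with the door. Inside the door, behind the catch spot, a thin steel striker stands out 25 mm. Pressing on both faces of the door at once counts as pinching.
- mallet: Bystander: beech mallet lying on the bench, head 70 x 115 x 60 mm, handle 26 mm thick and 215 mm long along its -x. Origin under the middle of the head.
- awl: Bystander: awl lying on the bench, 162 mm long, red turned handle 32 mm thick to -x, brass blade to +x. Origin at the front end of the handle, on the bench.
- cap1: Bystander: copper roof cap, a cone 92 mm wide and 50 mm high, standing on the bench. Origin under its centre.
- cap2: Bystander: second copper roof cap, like cap1.

How it is judged:
By the outcome, as a careful person would: the job done as asked, in the order asked, and still so for the second after the job is handed in, with the robot touching nothing.
It also fails if it takes over 51 s, if anything falls off the work surface, if the arm or the gripper's body presses on something with over 40 N, if the wrist force passes 120 N, or if a joint passes its speed limit or range.

## Robot

A 7-joint arm with a two-finger parallel gripper is mounted at the origin on the work surface. World frame = base frame: x ahead of the robot, y to its left, z up, the work surface at z = 0. Lengths are in mm, angles in degrees, forces in N, time in s.
With the tool pointing down it reaches from about 425 to 1025 mm from the base axis. Payload 9.4 kg.
Tool frame: the origin (TCP) lies between the finger pads; the fingertips stand 22 mm ahead of it and the grasp point (between the pads) lies 3 mm ahead of it (env.tips_ahead is the distance from the TCP to the fingertips, in mm); z points along the fingers, y is the direction in which the jaws open and shut (so a half turn about z gives the same grasp; the last joint's range is limited). The gripper opens to 85 mm and grips with 20 to 120 N. Pads are 22 mm wide; open, the fingers measure 114 mm over their backs; the gripper's body (76 mm by 85 mm) begins 54 mm behind the grasp point. The pads swing forward as they close: fully open they stand 13 mm farther back than shut.
Start: joints at [-80.197, 34.337, -0.143, 91.639, 0.103, 54.024, -4.572], TCP at [177.825, 702.853, 253.275] pointing down, gripper open.
Joint ranges: [-147.43, 147.43], [-19.82, 112.94], [-74.19, 73.91], [6.32, 146.72], [-59.91, 239.91], [6.04, 106.73], [-150.56, 150.56]. Speed limits (degrees/s): [127.2, 127.2, 172.46, 172.46, 180, 180, 180].

## Interface

Orientations are given as [roll, pitch, yaw] about the fixed x, y, z axes, in that order (R = Rz(yaw) Ry(pitch) Rx(roll)).
In Python, from rig import env gives the robot as it stands.
- The arm moves only by the tool step_arm, never from a script. Its argument "moves" is a list of rows, each a list of 3 entries, a list of its own where there are three numbers: the shift along the tool's x, y, z in m, then the turn, a rotation vector about the tool's x, y, z in rad, then the opening, from 0 (shut) to 1 (fully open). In form: [[[x, y, z], [rx, ry, rz], gripper], ...]. A call has 1 to 12 rows; each row is the pose to reach, as a shift and turn from the pose commanded when the call began, along the tool's axes at that moment; what a row does not reach only later rows make up. A row lasts 1/12 s, in which the tool goes at most 41.7 mm and 7.16 degrees, less where a joint would pass 70% of its speed; a pose out of reach is approached as far as the arm can. A call with a gripper value outside its range is refused whole. The fingers move at their own pace and stop on an object; "grip_force" is the grip in N (left out, the last holds). Time passes only in rows, so rows that repeat a pose let the fingers close. It gives the time, the measured TCP pose, the force and the opening at its end, in the units of the state.
- env.get_obs(): the state, without advancing time (a new reading comes with each control period).
- env.grab_frame(name): name is "scene" or "top" or "wrist"; returns the picture (384x512x3 uint8, red, green, blue); there is no depth.
- env.calibration(name): a dict with "fovy" (degrees; the focal length in pixels is half the picture's height over the tangent of half this angle, whatever the lens; pixels are square), "cx", "cy" (the principal point, pixels), "rvec" (rotation vector, rad) and "tvec" (3), from world to camera coordinates, as OpenCV has them. Camera axes: x right, y down, z forward; pixel columns grow to the right and rows downward; lengths in mm; the calibration is good to about 2 mm. A picture is of the moment at which its call begins: read the wrist's pose just before it. calibration takes no time and is no camera call; for the wrist camera it gives the pose at the moment of the call.
- env.job_done(): hands the job in, once; it reports no verdict.
The state is a dict: "clock": time; "joint_positions": joint angles; "joint_vel": joint speeds; "effort": joint torques, N m; "position": TCP position; "tcp_rot": TCP orientation; "wrist_force": force on the tool from outside, world axes, zero at the start; "wrist_torque": the same for the moment, N m; "width": finger opening in mm.
Only numpy, scipy, OpenCV 4.12 (cv2) and the standard library are available. Lean on these libraries where they do the work, as an engineer would, in place of code of your own. Each camera call takes 0.05 s, during which the arm holds its last target.

## Working session

There is one attempt and no reset: what is moved stays moved. The work goes in short steps, Python scripts to look and compute and a tool call to move; the robot and the scene stay as the last step left them, time stands still between calls to the robot, and variables do not carry over. Pictures are saved under pics/ and viewed, and the job is handed in when it is done.

Besides the shell and the picture viewer there is one more tool, called after "Call:" by a JSON object that holds its "api" and its "payload", one argument or row to a line. step_arm: Moves the arm, as the interface text tells. Its arguments: {"type":"object","properties":{"moves":{"type":"array","items":{"type":"array"}},"grip_force":{"type":"number"}},"required":["moves"]}

```bash
mkdir -p pics; ls
python3 - <<'E'
from rig import env
import cv2
o=env.get_obs(); print({k:o[k] for k in('clock','position','tcp_rot','wrist_force','width')}, env.tips_ahead)
for n in('scene','top','wrist'):
    c=env.calibration(n); print(n,c)
    cv2.imwrite(f'pics/{n}0.png',env.grab_frame(n)[:,:,::-1])
E
```

```text
pics
{'clock': 0.0, 'position': array([177.71820317, 702.42172662, 252.39616108]), 'tcp_rot': array([-1.79908338e+02,  7.58318220e-03,  1.65804474e+02]), 'wrist_force': array([1.29387453, 0.87805126, 0.1822579 ]), 'width': 85.56235570628581} 22.0
scene {'fovy': 55.20803090065995, 'cx': 253.19802592422795, 'cy': 191.64617973822112, 'rvec': array([ 1.41403268,  1.88244062, -1.01907896]), 'tvec': array([ 222.29115242, -151.13797345, 1490.44710441])}
top {'fovy': 43.96251719835254, 'cx': 252.5610833575278, 'cy': 199.93936897303482, 'rvec': array([ 2.10918737, -2.10151374,  0.23212679]), 'tvec': array([ -55.00437084,  569.77623812, 1266.06477831])}
wrist {'fovy': 62.10783842894918, 'cx': 256.2068445253224, 'cy': 193.4434494472795, 'rvec': array([-2.2694364 , -1.76523814, -0.28335541]), 'tvec': array([-723.70671921,  -41.55177046,  382.15632474])}
```

View pics/scene0.png

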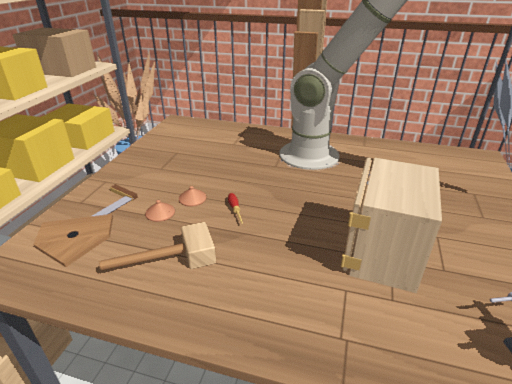

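View pics/top0.png

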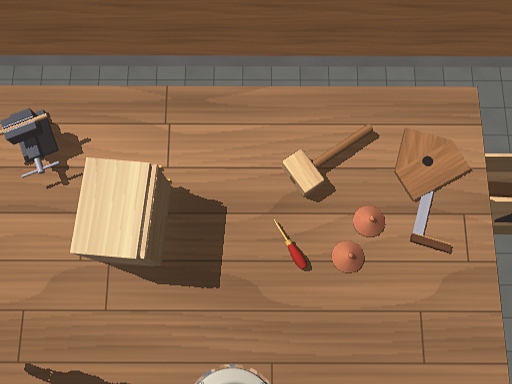

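View pics/wrist0.png

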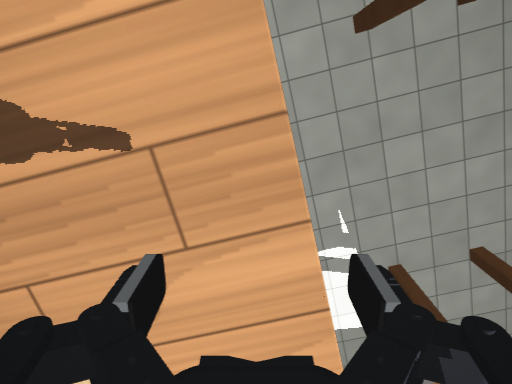

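```bash
cat > h.py <<'E'
import numpy as np,cv2
from rig import env
def K(n,c):
    f=192/np.tan(np.radians(c['fovy'])/2); return np.array([[f,0,c['cx']],[0,f,c['cy']],[0,0,1]])
def proj(n,P):
    c=env.calibration(n); return cv2.projectPoints(np.float64(P).reshape(-1,3),c['rvec'],c['tvec'],K(n,c),None)[0].reshape(-1,2)
def ray(n,uv,z):
    c=env.calibration(n); R=cv2.Rodrigues(c['rvec'])[0]; C=-R.T@c['tvec']
    d=R.T@np.linalg.inv(K(n,c))@np.array([uv[0],uv[1],1.]); return C+d*(z-C[2])/d[2]
E
python3 - <<'E'
import cv2
t=cv2.imread('pics/top0.png'); cv2.imwrite('pics/topc.png',cv2.resize(t[140:280,55:235],None,fx=4.2,fy=4.2,interpolation=cv2.INTER_CUBIC))
s=cv2.imread('pics/scene0.png'); cv2.imwrite('pics/scenec.png',cv2.resize(s[145:300,320:470],None,fx=3.8,fy=3.8,interpolation=cv2.INTER_CUBIC))
E
```

```text
(no output)
```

View pics/topc.png

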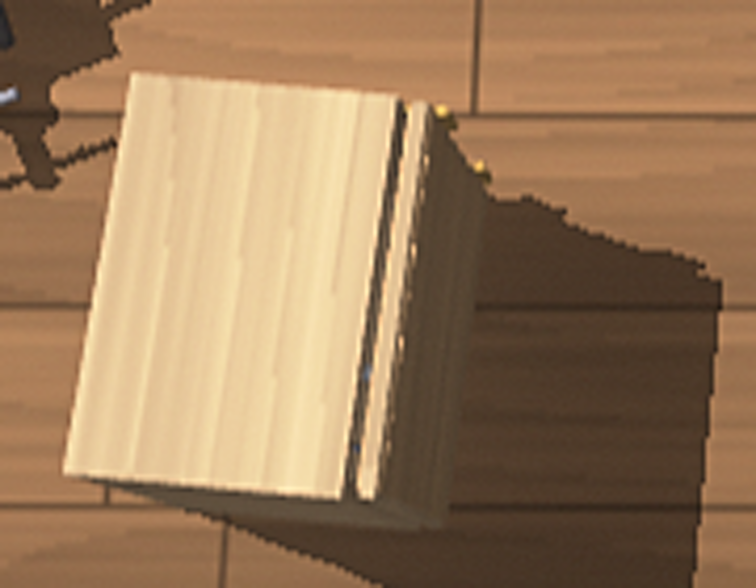

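View pics/scenec.png

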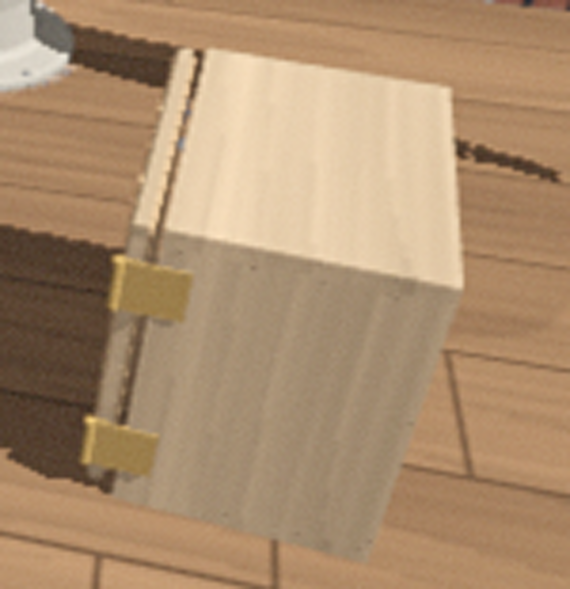

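Run:
```python
from h import *
q=lambda p:(p[0]/4.2+55-.4,p[1]/4.2+140-.4)
P={n:ray('top',q(p),z) for n,p,z in[('bf',(131,74),220),('ff',(399,97),220),('fn',(344,498),220),('bn',(66,474),220),('of',(430,103),218),('on',(375,500),218)]}
for n,p in P.items(): print(n,p.round(1))
d=lambda a,b:(np.linalg.norm(P[a]-P[b])).round(1)
print(d('bf','ff'),d('bn','fn'),d('ff','fn'),d('bf','bn'),d('of','on'))
# scene check
r=lambda p:(p[0]/3.8+320-.4,p[1]/3.8+145-.4)
for n,p in[('bn',(450,88)),('bf',(462,288)),('ff',(167,233)),('fn',(208,50))]: print(n,ray('scene',r(p),220).round(1))
ys=[]
for a,b in[('fn','ff'),('bn','bf'),('on','of')]:
  v=P[b]-P[a]; ys.append(np.degrees(np.arctan2(v[1],v[0])))
for a,b in[('ff','bf'),('fn','bn')]:
  v=P[b]-P[a]; ys.append(np.degrees(np.arctan2(v[1],v[0]))-90)
print(ys)
C=sum(P[k] for k in('bf','ff','fn','bn'))/4; print(C)
```

```text
bf [643.  365.2 220. ]
ff [629.3 204.6 220. ]
fn [391.3 223.8 220. ]
bn [404.4 383.2 220. ]
of [626.2 186.4 218. ]
on [390.4 206.6 218. ]
161.1 159.9 238.8 239.3 236.7
bn [407.1 387.  220. ]
bf [644.4 365.8 220. ]
ff [635.6 208.3 220. ]
fn [395.4 227.7 220. ]
[np.float64(-4.615583708258269), np.float64(-4.311932629745334), np.float64(-4.888345519363658), np.float64(-4.879988048515557), np.float64(-4.6908063154341875)]
[516.98420291 294.19729502 220.        ]
```

Call:
{"api": "step_arm", "payload": {
  "moves": [
    [[0, 0, -0.03], [0, 0, 0], 0],
    [[-0.02, -0.02, -0.06], [0, 0, 0], 0],
    [[-0.045, -0.04, -0.077], [0, 0, 0], 0],
    [[-0.07, -0.06, -0.077], [0, 0, 0], 0],
    [[-0.095, -0.08, -0.077], [0, 0, 0], 0],
    [[-0.12, -0.105, -0.077], [0, 0, 0], 0],
    [[-0.145, -0.13, -0.077], [0, 0, 0], 0],
    [[-0.17, -0.15, -0.077], [0, 0, 0], 0],
    [[-0.2, -0.18, -0.077], [0, 0, 0], 0],
    [[-0.2, -0.18, -0.077], [0, 0, 0], 0]
  ]
}}

```text
clock: 0.98
position: [332.7, 472.0, 330.4]
tcp_rot: [-179.8, 0.2, 165.3]
wrist_force: [-0.7, -1.2, -0.1]
width: 0.1
```

Run:
```python
from h import *
o=env.get_obs(); print({k:np.round(o[k],1) for k in('clock','position','tcp_rot','wrist_force','width','joint_positions')})
c=env.calibration('wrist');R=cv2.Rodrigues(c['rvec'])[0];print('cam',-R.T@c['tvec'])
cv2.imwrite('pics/w1.png',env.grab_frame('wrist')[:,:,::-1])
```

```text
{'clock': np.float64(1.0), 'position': array([332.7, 472. , 330.4]), 'tcp_rot': array([-179.8,    0.2,  165.3]), 'wrist_force': array([-0.7, -1.2, -0.1]), 'width': np.float64(0.1), 'joint_positions': array([-61.8,  19.5,   1.6, 106.3,  -0.4,  54.4,  15.3])}
cam [254.98264672 492.13422532 452.82737423]
```

View pics/w1.png

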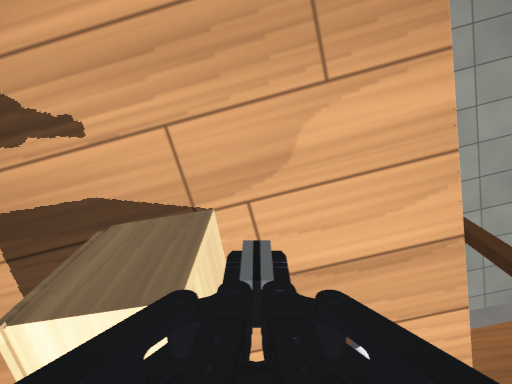

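Call:
{"api": "step_arm", "payload": {
  "moves": [
    [[-0.015, -0.03, 0], [0, 0, 0.11], 0],
    [[-0.03, -0.06, 0], [0, 0, 0.23], 0],
    [[-0.047, -0.09, 0], [0, 0, 0.35], 0],
    [[-0.064, -0.12, 0], [0, 0, 0.47], 0],
    [[-0.081, -0.15, 0], [0, 0, 0.59], 0],
    [[-0.098, -0.18, 0], [0, 0, 0.71], 0],
    [[-0.115, -0.212, 0], [0, 0, 0.83], 0],
    [[-0.132, -0.244, 0], [0, 0, 0.95], 0],
    [[-0.149, -0.276, 0.005], [0, 0, 1.07], 0],
    [[-0.166, -0.31, 0.01], [0, 0, 1.19], 0],
    [[-0.185, -0.346, 0.02], [0, 0, 1.3], 0],
    [[-0.185, -0.346, 0.03], [0, 0, 1.396], 0]
  ]
}}

```text
clock: 2.03
position: [423.2, 92.8, 300.7]
tcp_rot: [179.9, 0.0, 85.1]
wrist_force: [-0.3, -0.0, 0.1]
width: 0.3
```

Run:
```python
from h import *
o=env.get_obs(); print({k:np.round(o[k],1) for k in('clock','position','tcp_rot','wrist_force','width','joint_positions')})
cv2.imwrite('pics/w2.png',env.grab_frame('wrist')[:,:,::-1])
cv2.imwrite('pics/t2.png',env.grab_frame('top')[:,:,::-1])
```

```text
{'clock': np.float64(2.0), 'position': array([423.2,  92.8, 300.7]), 'tcp_rot': array([179.9,   0. ,  85.1]), 'wrist_force': array([-0.3, -0. ,  0.1]), 'width': np.float64(0.3), 'joint_positions': array([-42. ,  10.9,  26.5, 125.9,  -6.8,  44.3, -15.9])}
```

View pics/w2.png

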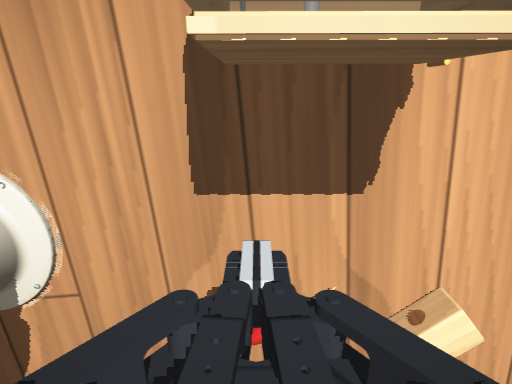

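View pics/t2.png

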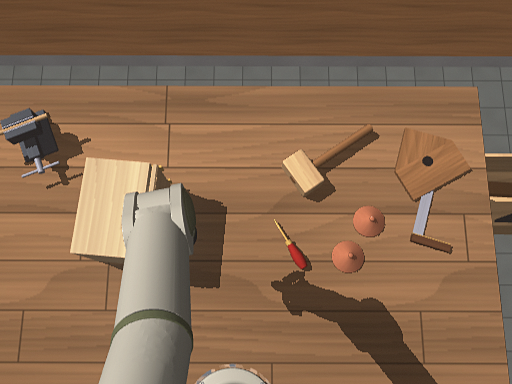

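Run:
```python
from h import *
for uv in [(187,13),(187,34),(510,34)]: print(ray('wrist',uv,218))
i=cv2.imread('pics/w2.png'); print(i[5:50,300].sum(1))
```

```text
[392.38074215 220.83424619 218.        ]
[390.80918569 210.1484456  218.        ]
[577.01483536 195.58120996 218.        ]
[364 364 367 367 375 404 657 695 694 695 691 679 680 680 680 681 681 680
 681 680 680 681 681 681 681 681 681 675 352 332 366 365 365 367 360 232
 220 217 221 233 230 229 221 207 201]
```

Call:
{"api": "step_arm", "payload": {
  "moves": [
    [[0, 0, 0.02], [0, 0.1, 0], 0],
    [[0, -0.004, 0.045], [0, 0.2, 0], 0],
    [[0.01, -0.008, 0.07], [0, 0.3, 0], 0],
    [[0.03, -0.008, 0.09], [0, 0.35, 0], 0],
    [[0.05, -0.008, 0.098], [0, 0.35, 0], 0],
    [[0.065, -0.008, 0.098], [0, 0.35, 0], 0],
    [[0.072, -0.008, 0.098], [0, 0.35, 0], 0],
    [[0.072, -0.008, 0.098], [0, 0.35, 0], 0],
    [[0.072, -0.008, 0.098], [0, 0.35, 0], 0]
  ]
}}

```text
clock: 2.88
position: [419.5, 172.0, 202.8]
tcp_rot: [179.9, -20.1, 86.1]
wrist_force: [-0.6, -0.2, -0.6]
width: 0.0
```

Run:
```python
from h import *
o=env.get_obs(); print({k:np.round(o[k],1) for k in('clock','position','tcp_rot','wrist_force','width','joint_positions')})
cv2.imwrite('pics/w3.png',env.grab_frame('wrist')[:,:,::-1])
```

```text
{'clock': np.float64(2.9), 'position': array([419.5, 172. , 202.8]), 'tcp_rot': array([179.9, -20.1,  86.1]), 'wrist_force': array([-0.6, -0.2, -0.6]), 'width': np.float64(0.0), 'joint_positions': array([-21.9,  20.6,   6.4, 134.7, -51.9,  27.1,  27.3])}
```

View pics/w3.png

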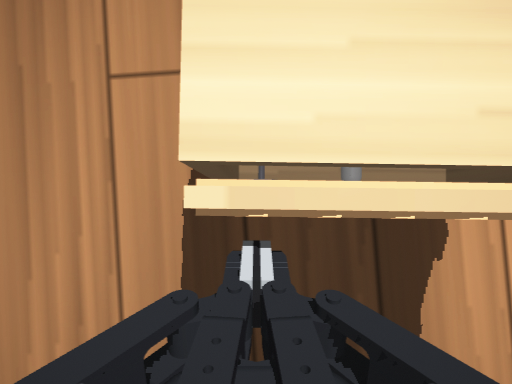

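Call:
{"api": "step_arm", "payload": {
  "moves": [
    [[0.0019, 0, 0.0007], [0, 0, 0], 0],
    [[0.0038, 0, 0.0014], [0, 0, 0], 0],
    [[0.0056, 0, 0.002], [0, 0, 0], 0],
    [[0.0075, 0, 0.0027], [0, 0, 0], 0],
    [[0.0085, 0, 0.0031], [0, 0, 0], 0],
    [[0.0094, 0, 0.0034], [0, 0, 0], 0],
    [[0.0094, 0, 0.0034], [0, 0, 0], 0]
  ]
}}

```text
clock: 3.52
position: [420.1, 181.0, 202.3]
tcp_rot: [180.0, -20.1, 85.8]
wrist_force: [0.3, -0.5, 0.2]
width: 0.1
```

Call:
{"api": "step_arm", "payload": {
  "moves": [
    [[0.0009, 0, 0.0003], [0, 0, 0], 0],
    [[0.0019, 0, 0.0007], [0, 0, 0], 0],
    [[0.0028, 0, 0.001], [0, 0, 0], 0],
    [[0.0028, 0, 0.001], [0, 0, 0], 0]
  ]
}}

```text
clock: 3.85
position: [420.3, 184.0, 202.3]
tcp_rot: [-180.0, -20.1, 85.8]
wrist_force: [0.1, -0.1, -0.1]
width: 0.4
```

Call:
{"api": "step_arm", "payload": {
  "moves": [
    [[0.0009, 0, 0.0003], [0, 0, 0], 0],
    [[0.0019, 0, 0.0007], [0, 0, 0], 0],
    [[0.0028, 0, 0.001], [0, 0, 0], 0],
    [[0.0028, 0, 0.001], [0, 0, 0], 0]
  ]
}}

```text
clock: 4.18
position: [420.5, 186.2, 202.3]
tcp_rot: [180.0, -20.0, 85.8]
wrist_force: [-1.1, -4.9, 1.1]
width: -0.5
```

Call:
{"api": "step_arm", "payload": {
  "moves": [
    [[0.0009, 0, 0.0003], [0, 0, 0], 0],
    [[0.0019, 0, 0.0007], [0, 0, 0], 0],
    [[0.0019, 0, 0.0007], [0, 0, 0], 0]
  ]
}}

```text
clock: 4.43
position: [420.6, 188.1, 202.2]
tcp_rot: [180.0, -20.0, 85.8]
wrist_force: [-0.7, -5.8, 1.3]
width: 0.3
```

Call:
{"api": "step_arm", "payload": {
  "moves": [
    [[0.0009, 0, 0.0003], [0, 0, 0], 0],
    [[0.0014, 0, 0.0005], [0, 0, 0], 0],
    [[0.0014, 0, 0.0005], [0, 0, 0], 0]
  ]
}}

```text
clock: 4.68
position: [420.8, 189.5, 202.2]
tcp_rot: [180.0, -20.0, 85.8]
wrist_force: [-0.6, -6.0, 1.9]
width: -0.3
```

Call:
{"api": "step_arm", "payload": {
  "moves": [
    [[0.0009, 0, 0.0003], [0, 0, 0], 0],
    [[0.0014, 0, 0.0005], [0, 0, 0], 0],
    [[0.0014, 0, 0.0005], [0, 0, 0], 0]
  ]
}}

```text
clock: 4.93
position: [420.9, 190.1, 202.2]
tcp_rot: [180.0, -19.9, 85.7]
wrist_force: [-1.2, -10.1, 4.7]
width: -0.4
```

Call:
{"api": "step_arm", "payload": {
  "moves": [
    [[-0.028, 0, -0.01], [0, 0, 0], 0],
    [[-0.056, 0, -0.02], [0, 0, 0], 0],
    [[-0.085, 0, -0.031], [0, 0, 0], 0],
    [[-0.113, 0, -0.041], [0, 0, 0], 0],
    [[-0.132, 0, -0.048], [0, 0, 0], 0],
    [[-0.132, 0, -0.048], [0, 0, 0], 0],
    [[-0.132, 0, -0.048], [0, 0, 0], 0],
    [[-0.132, 0, -0.048], [0, 0, 0], 0],
    [[-0.132, 0, -0.048], [0, 0, 0], 0],
    [[-0.132, 0, -0.048], [0, 0, 0], 0],
    [[-0.132, 0, -0.048], [0, 0, 0], 0],
    [[-0.132, 0, -0.048], [0, 0, 0], 0]
  ]
}}

```text
clock: 5.93
position: [410.6, 52.3, 202.2]
tcp_rot: [-180.0, -20.1, 85.9]
wrist_force: [0.9, 0.1, 0.4]
width: 0.1
```

Run:
```python
from h import *
o=env.get_obs(); print({k:np.round(o[k],1) for k in('clock','position','tcp_rot','wrist_force','width','joint_positions')})
cv2.imwrite('pics/w4.png',env.grab_frame('wrist')[:,:,::-1])
```

```text
{'clock': np.float64(5.9), 'position': array([410.6,  52.3, 202.2]), 'tcp_rot': array([-180. ,  -20.1,   85.9]), 'wrist_force': array([0.9, 0.1, 0.4]), 'width': np.float64(0.1), 'joint_positions': array([ -7.9,  20.2,   9.6, 136.2, -48.1,  32.1,  40.1])}
```

View pics/w4.png

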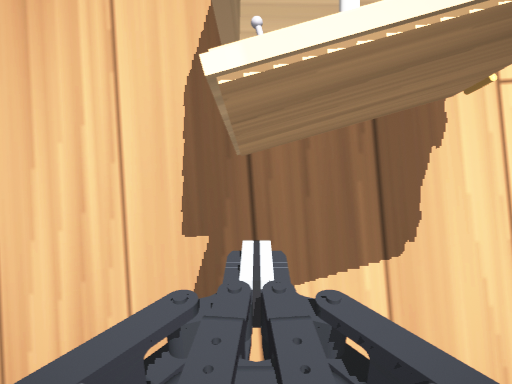

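Call:
{"api": "step_arm", "payload": {
  "moves": [
    [[0.01, 0, -0.028], [0, -0.09, 0], 0],
    [[0.02, 0, -0.056], [0, -0.18, 0], 0],
    [[0.03, 0, -0.082], [0, -0.27, 0], 0],
    [[0.037, 0, -0.101], [0, -0.35, 0], 0],
    [[0.037, 0, -0.101], [0, -0.35, 0], 0],
    [[0.037, 0, -0.101], [0, -0.35, 0], 0]
  ]
}}

```text
clock: 6.48
position: [412.5, 54.2, 312.8]
tcp_rot: [179.6, 0.2, 86.0]
wrist_force: [1.0, 0.9, 0.8]
width: 0.1
```

Run:
```python
from h import *
o=env.get_obs(); print({k:np.round(o[k],1) for k in('clock','position','tcp_rot','wrist_force','width','joint_positions')})
cv2.imwrite('pics/w5.png',env.grab_frame('wrist')[:,:,::-1])
```

```text
{'clock': np.float64(6.5), 'position': array([412.5,  54.2, 312.8]), 'tcp_rot': array([179.6,   0.2,  86. ]), 'wrist_force': array([1. , 0.9, 0.8]), 'width': np.float64(0.1), 'joint_positions': array([-38.9,   8.3,  27.1, 126.9,  -4.9,  45.5, -12.6])}
```

View pics/w5.png

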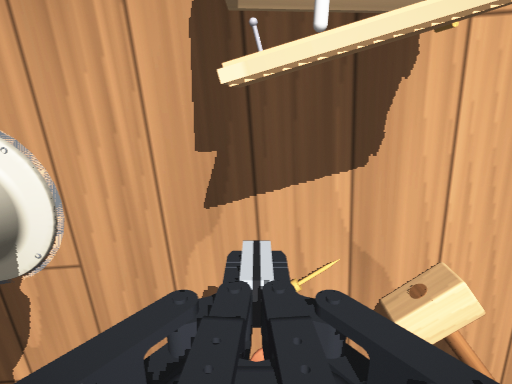

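Run:
```python
from h import *
for uv,z in [((217,70),218),((226,85),218),((480,12),218),((253,21),184),((262,50),184)]: print(uv,ray('wrist',uv,z).round(1))
H=np.array([627.5,186]);a=ray('wrist',(226,85),218)[:2]-H;print(np.linalg.norm(a),np.degrees(np.arctan2(a[1],a[0])))
for th in (.25,.3,.35):
  w=np.radians(175.3)+th; e=np.array([np.cos(w),np.sin(w)]); i=np.array([e[1],-e[0]])
  print(th,'outer',H+236*e,'inner',H+236*e+15*i,'striker tip',H+205*e+40*i)
```

```text
(217, 70) [393.7 146.5 218. ]
(226, 85) [398.5 137.2 218. ]
(480, 12) [555.2 168.1 218. ]
(253, 21) [418.7 178.7 184. ]
(262, 50) [423.8 159.7 184. ]
234.12134021161188 -167.96322909762043
0.25 outer [394.82140371 146.545332  ] inner [392.31369176 161.33422583] striker tip [418.69788576 191.16498691]
0.3 outer [397.08410289 134.96555711] inner [393.8403883  149.61063532] striker tip [418.70069228 180.72277581]
0.35 outer [399.92272183 123.51334175] inner [395.95111219 137.97799926] striker tip [419.22538832 170.29375503]
```

Call:
{"api": "step_arm", "payload": {
  "moves": [
    [[0.03, -0.005, 0], [0, 0, -0.1], 0],
    [[0.06, -0.012, 0], [0, 0, -0.2], 0],
    [[0.09, -0.018, 0], [0, 0, -0.288], 0],
    [[0.115, -0.025, 0], [0, 0, -0.288], 0],
    [[0.123, -0.025, 0], [0, 0, -0.288], 0],
    [[0.123, -0.025, 0], [0, 0, -0.288], 0],
    [[0.123, -0.025, 0], [0, 0, -0.288], 0]
  ]
}}

```text
clock: 7.12
position: [394.4, 175.3, 309.0]
tcp_rot: [-179.9, 0.0, 102.3]
wrist_force: [0.3, -0.3, 0.1]
width: -0.2
```

Run:
```python
from h import *
o=env.get_obs(); print({k:np.round(o[k],1) for k in('clock','position','tcp_rot','wrist_force','width','joint_positions')})
cv2.imwrite('pics/w6.png',env.grab_frame('wrist')[:,:,::-1])
cv2.imwrite('pics/s6.png',cv2.resize(env.grab_frame('scene')[100:300,270:470,::-1],None,fx=3,fy=3))
```

```text
{'clock': np.float64(7.1), 'position': array([394.4, 175.3, 309. ]), 'tcp_rot': array([-179.9,    0. ,  102.3]), 'wrist_force': array([ 0.3, -0.3,  0.1]), 'width': np.float64(-0.2), 'joint_positions': array([-48. ,   9.9,  19.6, 125.1,  -4.6,  45.8, -13.2])}
```

View pics/w6.png

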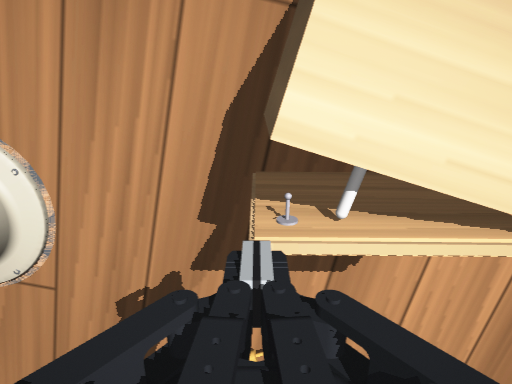

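View pics/s6.png

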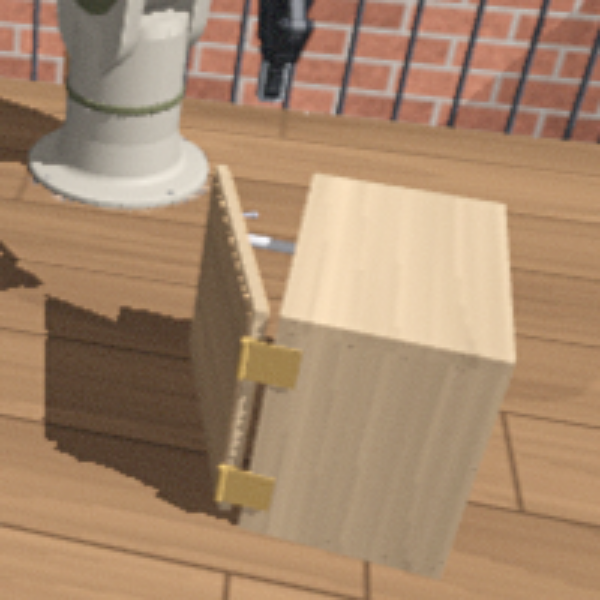

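Run:
```python
from h import *
for uv,z in [((252,240),218),((251,254),218),((512,243),218),((288,196),184),((288,218),184),((271,140),220)]: print(uv,ray('wrist',uv,z).round(1))
P=np.array([394.4,175.3]);X=np.array([-.213,.977]);Y=np.array([.977,.213])
print(proj('wrist',[[*(P+a*X+b*Y),z] for z in(287,184) for a,b in((11,14),(11,-14),(-11,14),(-11,-14))]).round())
```

```text
(252, 240) [397.6 147.3 218. ]
(251, 254) [399.3 135.7 218. ]
(512, 243) [587.5 185.5 218. ]
(288, 196) [421.3 175.9 184. ]
(288, 218) [426.  156.9 184. ]
(271, 140) [394.6 222.7 220. ]
[[284. 232.]
 [227. 232.]
 [283. 270.]
 [229. 270.]
 [273. 177.]
 [238. 177.]
 [273. 203.]
 [239. 203.]]
```

Call:
{"api": "step_arm", "payload": {
  "moves": [
    [[0.005, 0, 0.015], [0, 0, 0], 0],
    [[0.005, 0, 0.03], [0, 0, 0], 0],
    [[0.005, 0, 0.045], [0, 0, 0], 0],
    [[0.005, 0, 0.06], [0, 0, 0], 0],
    [[0.005, 0, 0.075], [0, 0, 0], 0],
    [[0.005, 0, 0.09], [0, 0, 0], 0],
    [[0.005, 0, 0.105], [0, 0, 0], 0],
    [[0.005, 0, 0.12], [0, 0, 0], 0],
    [[0.005, 0, 0.12], [0, 0, 0], 0]
  ]
}}

```text
clock: 7.97
position: [393.0, 179.4, 187.9]
tcp_rot: [-179.8, 0.1, 102.2]
wrist_force: [-0.8, 0.3, -0.5]
width: -0.1
```

Run:
```python
from h import *
o=env.get_obs(); print({k:np.round(o[k],1) for k in('clock','position','tcp_rot','wrist_force','width','joint_positions')})
cv2.imwrite('pics/w7.png',env.grab_frame('wrist')[:,:,::-1])
cv2.imwrite('pics/s7.png',cv2.resize(env.grab_frame('scene')[100:300,270:470,::-1],None,fx=3,fy=3))
```

```text
{'clock': np.float64(8.0), 'position': array([393. , 179.4, 187.9]), 'tcp_rot': array([-1.798e+02,  1.000e-01,  1.022e+02]), 'wrist_force': array([-0.8,  0.3, -0.5]), 'width': np.float64(-0.1), 'joint_positions': array([-43.3,  21.5,  15. , 133.1, -12. ,  26.8,  -6.3])}
```

View pics/w7.png

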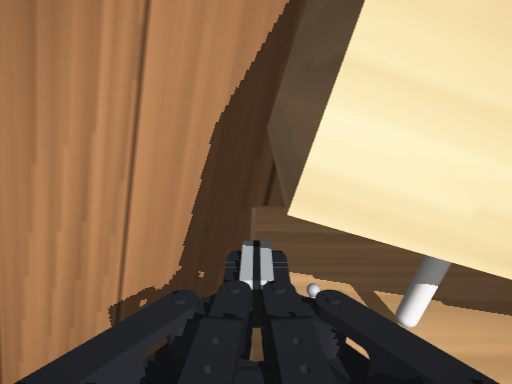

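View pics/s7.png

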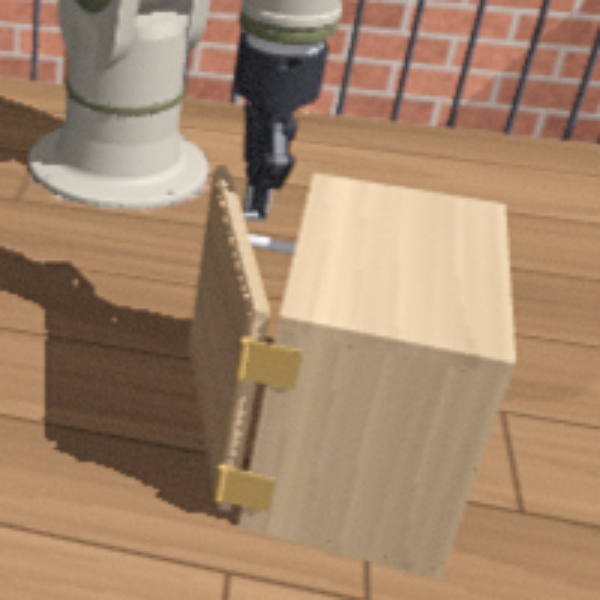

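```bash
cat > arc.py <<'E'
from h import *
import sys
def arc(a1,R1,n,yaw1):
    o=env.get_obs(); p=o['position'][:2]; yaw=o['tcp_rot'][2]
    H=np.array([627.5,186]); v=p-H; a0=np.degrees(np.arctan2(v[1],v[0]))%360; R0=np.hypot(*v)
    y=np.radians(yaw); X=np.array([np.cos(y),np.sin(y)]); Y=np.array([np.sin(y),-np.cos(y)])
    print('a0',a0,'R0',R0,'yaw',yaw,'f',o['wrist_force'].round(1),'t',o['clock'],'j',o['joint_positions'].round(0))
    rows=[]
    for k in range(1,n+1):
        s=k/n; a=np.radians(a0+(a1-a0)*s); r=R0+(R1-R0)*s
        d=H+r*np.array([np.cos(a),np.sin(a)])-p
        rows.append([[round(d@X/1000,3),round(d@Y/1000,3),0],[0,0,round(-np.radians((yaw1-yaw%360)*s),3)],0])
    print(rows)
if __name__=='__main__': arc(*[float(x) if i!=2 else int(x) for i,x in enumerate(sys.argv[1:])])
E
python3 arc.py 201 229 11 121
```

```text
a0 181.47383424632366 R0 233.90221824402113 yaw 102.20281402951129 f [ 0.1  0.2 -0.4] t 8.0667 j [-43.  21.  15. 133. -12.  27.  -6.]
[[[np.float64(-0.007), np.float64(-0.001), 0], [0, 0, np.float64(-0.03)], 0], [[np.float64(-0.014), np.float64(-0.001), 0], [0, 0, np.float64(-0.06)], 0], [[np.float64(-0.022), np.float64(-0.002), 0], [0, 0, np.float64(-0.089)], 0], [[np.float64(-0.029), np.float64(-0.002), 0], [0, 0, np.float64(-0.119)], 0], [[np.float64(-0.036), np.float64(-0.002), 0], [0, 0, np.float64(-0.149)], 0], [[np.float64(-0.043), np.float64(-0.001), 0], [0, 0, np.float64(-0.179)], 0], [[np.float64(-0.05), np.float64(-0.001), 0], [0, 0, np.float64(-0.209)], 0], [[np.float64(-0.057), np.float64(-0.0), 0], [0, 0, np.float64(-0.239)], 0], [[np.float64(-0.065), np.float64(0.001), 0], [0, 0, np.float64(-0.268)], 0], [[np.float64(-0.072), np.float64(0.002), 0], [0, 0, np.float64(-0.298)], 0], [[np.float64(-0.079), np.float64(0.004), 0], [0, 0, np.float64(-0.328)], 0]]
```

Call:
{"api": "step_arm", "payload": {
  "moves": [
    [[-0.007, -0.001, 0], [0, 0, -0.03], 0],
    [[-0.014, -0.001, 0], [0, 0, -0.06], 0],
    [[-0.021, -0.002, 0], [0, 0, -0.09], 0],
    [[-0.028, -0.002, 0], [0, 0, -0.12], 0],
    [[-0.035, -0.002, 0], [0, 0, -0.15], 0],
    [[-0.042, -0.001, 0], [0, 0, -0.18], 0],
    [[-0.049, -0.001, 0], [0, 0, -0.21], 0],
    [[-0.056, 0, 0], [0, 0, -0.24], 0],
    [[-0.063, 0.001, 0], [0, 0, -0.27], 0],
    [[-0.07, 0.002, 0], [0, 0, -0.3], 0],
    [[-0.077, 0.004, 0], [0, 0, -0.33], 0],
    [[-0.077, 0.004, 0], [0, 0, -0.33], 0]
  ]
}}

```text
clock: 9.07
position: [414.9, 105.4, 190.9]
tcp_rot: [179.9, 0.0, 121.2]
wrist_force: [0.2, 0.4, 0.3]
width: 0.3
```

```bash
python3 arc.py 221 229 11 139 | sed 's/np.float64//g'
python3 - <<'E'
from h import *
cv2.imwrite('pics/s8.png',env.grab_frame('scene')[:,:,::-1])
E
```

```text
a0 200.75368912504462 R0 227.37968091436474 yaw 121.16733142501587 f [0.2 0.4 0.3] t 9.0667 j [-29.  20.   9. 133.  -7.  26.  17.]
[[[(-0.007), (-0.001), 0], [0, 0, (-0.028)], 0], [[(-0.014), (-0.002), 0], [0, 0, (-0.057)], 0], [[(-0.022), (-0.003), 0], [0, 0, (-0.085)], 0], [[(-0.029), (-0.004), 0], [0, 0, (-0.113)], 0], [[(-0.036), (-0.004), 0], [0, 0, (-0.141)], 0], [[(-0.044), (-0.005), 0], [0, 0, (-0.17)], 0], [[(-0.051), (-0.005), 0], [0, 0, (-0.198)], 0], [[(-0.058), (-0.004), 0], [0, 0, (-0.226)], 0], [[(-0.066), (-0.004), 0], [0, 0, (-0.255)], 0], [[(-0.073), (-0.003), 0], [0, 0, (-0.283)], 0], [[(-0.08), (-0.002), 0], [0, 0, (-0.311)], 0]]
```

View pics/s8.png

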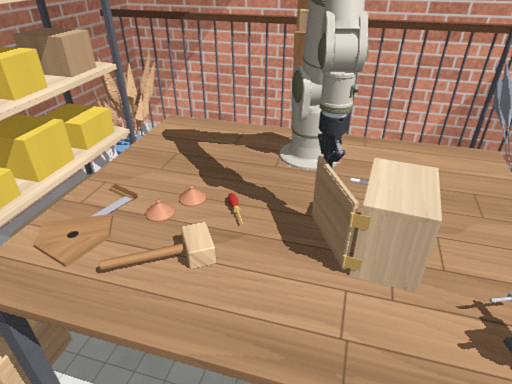

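Call:
{"api": "step_arm", "payload": {
  "moves": [
    [[-0.007, -0.001, 0], [0, 0, -0.03], 0],
    [[-0.014, -0.002, 0], [0, 0, -0.06], 0],
    [[-0.022, -0.003, 0], [0, 0, -0.09], 0],
    [[-0.029, -0.004, 0], [0, 0, -0.115], 0],
    [[-0.036, -0.004, 0], [0, 0, -0.14], 0],
    [[-0.044, -0.005, 0], [0, 0, -0.17], 0],
    [[-0.051, -0.005, 0], [0, 0, -0.2], 0],
    [[-0.058, -0.004, 0], [0, 0, -0.23], 0],
    [[-0.066, -0.004, 0], [0, 0, -0.255], 0],
    [[-0.073, -0.003, 0], [0, 0, -0.28], 0],
    [[-0.08, -0.002, 0], [0, 0, -0.31], 0],
    [[-0.08, -0.002, 0], [0, 0, -0.31], 0]
  ]
}}

```text
clock: 10.12
position: [454.6, 36.7, 190.4]
tcp_rot: [180.0, 0.1, 138.9]
wrist_force: [0.6, -0.4, -0.2]
width: 0.4
```

```bash
python3 arc.py 240 229 11 157 | sed 's/np.float64//g'
python3 - <<'E'
from h import *
cv2.imwrite('pics/t9.png',env.grab_frame('top')[:,:,::-1])
E
```

```text
a0 220.795558761112 R0 228.4507049867613 yaw 138.93143845804792 f [ 0.6 -0.4 -0.2] t 10.1167 j [-14.  22.   3. 130.  -2.  28.  40.]
[[[(-0.007), (-0.001), 0], [0, 0, (-0.029)], 0], [[(-0.014), (-0.002), 0], [0, 0, (-0.057)], 0], [[(-0.021), (-0.002), 0], [0, 0, (-0.086)], 0], [[(-0.028), (-0.002), 0], [0, 0, (-0.115)], 0], [[(-0.035), (-0.003), 0], [0, 0, (-0.143)], 0], [[(-0.042), (-0.002), 0], [0, 0, (-0.172)], 0], [[(-0.049), (-0.002), 0], [0, 0, (-0.201)], 0], [[(-0.056), (-0.002), 0], [0, 0, (-0.229)], 0], [[(-0.063), (-0.001), 0], [0, 0, (-0.258)], 0], [[(-0.069), (0.0), 0], [0, 0, (-0.287)], 0], [[(-0.076), (0.001), 0], [0, 0, (-0.315)], 0]]
```

View pics/t9.png

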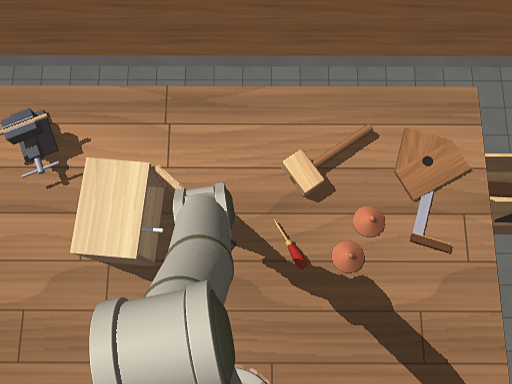

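Call:
{"api": "step_arm", "payload": {
  "moves": [
    [[-0.007, -0.001, 0], [0, 0, -0.03], 0],
    [[-0.014, -0.002, 0], [0, 0, -0.06], 0],
    [[-0.021, -0.002, 0], [0, 0, -0.09], 0],
    [[-0.028, -0.002, 0], [0, 0, -0.115], 0],
    [[-0.035, -0.003, 0], [0, 0, -0.14], 0],
    [[-0.042, -0.002, 0], [0, 0, -0.17], 0],
    [[-0.049, -0.002, 0], [0, 0, -0.2], 0],
    [[-0.056, -0.002, 0], [0, 0, -0.23], 0],
    [[-0.063, -0.001, 0], [0, 0, -0.26], 0],
    [[-0.069, 0, 0], [0, 0, -0.29], 0],
    [[-0.076, 0.001, 0], [0, 0, -0.315], 0],
    [[-0.076, 0.001, 0], [0, 0, -0.315], 0]
  ]
}}

```text
clock: 11.17
position: [512.5, -11.7, 190.0]
tcp_rot: [180.0, 0.1, 157.0]
wrist_force: [0.0, 0.1, 0.1]
width: -0.5
```

```bash
python3 arc.py 258 228 10 175 | sed 's/np.float64//g'
python3 - <<'E'
from h import *
cv2.imwrite('pics/t10.png',env.grab_frame('top')[:,:,::-1])
cv2.imwrite('pics/w10.png',env.grab_frame('wrist')[:,:,::-1])
E
```

```text
a0 239.81408562216683 R0 228.7586147887304 yaw 156.99353183304183 f [0.  0.1 0.1] t 11.1667 j [ -3.  25.  -2. 123.   2.  32.  60.]
[[[(-0.007), (-0.001), 0], [0, 0, (-0.031)], 0], [[(-0.014), (-0.001), 0], [0, 0, (-0.063)], 0], [[(-0.022), (-0.001), 0], [0, 0, (-0.094)], 0], [[(-0.029), (-0.001), 0], [0, 0, (-0.126)], 0], [[(-0.036), (-0.001), 0], [0, 0, (-0.157)], 0], [[(-0.043), (-0.001), 0], [0, 0, (-0.189)], 0], [[(-0.051), (-0.0), 0], [0, 0, (-0.22)], 0], [[(-0.058), (0.001), 0], [0, 0, (-0.251)], 0], [[(-0.065), (0.002), 0], [0, 0, (-0.283)], 0], [[(-0.072), (0.003), 0], [0, 0, (-0.314)], 0]]
```

View pics/t10.png

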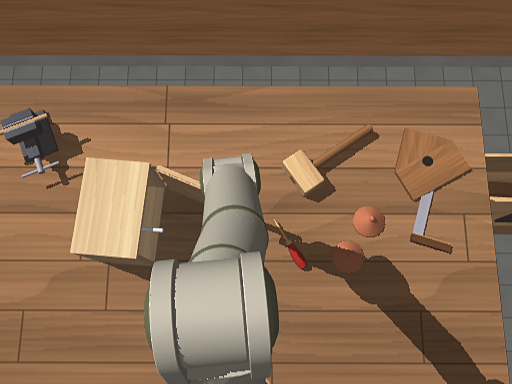

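View pics/w10.png

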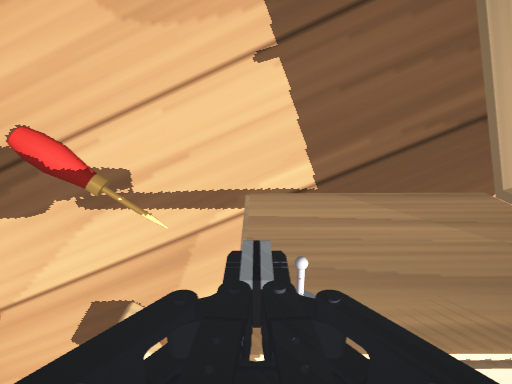

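Call:
{"api": "step_arm", "payload": {
  "moves": [
    [[-0.007, -0.001, 0], [0, 0, -0.03], 0],
    [[-0.014, -0.001, 0], [0, 0, -0.06], 0],
    [[-0.021, -0.001, 0], [0, 0, -0.09], 0],
    [[-0.028, -0.001, 0], [0, 0, -0.12], 0],
    [[-0.035, -0.001, 0], [0, 0, -0.15], 0],
    [[-0.042, -0.001, 0], [0, 0, -0.18], 0],
    [[-0.048, 0, 0], [0, 0, -0.21], 0],
    [[-0.053, 0.001, 0], [0, 0, -0.23], 0],
    [[-0.058, 0.001, 0], [0, 0, -0.25], 0],
    [[-0.062, 0.002, 0], [0, 0, -0.27], 0],
    [[-0.065, 0.002, 0], [0, 0, -0.285], 0],
    [[-0.068, 0.002, 0], [0, 0, -0.3], 0]
  ]
}}

```text
clock: 12.27
position: [575.2, -36.3, 189.8]
tcp_rot: [180.0, -0.0, 174.3]
wrist_force: [1.0, -0.4, -0.1]
width: 0.2
```

```bash
python3 arc.py 258 228 2 175 | sed 's/np.float64//g'
python3 - <<'E'
from h import *
cv2.imwrite('pics/t11.png',env.grab_frame('top')[:,:,::-1])
cv2.imwrite('pics/w11.png',env.grab_frame('wrist')[:,:,::-1])
E
```

```text
a0 256.7553580426285 R0 228.36149117241806 yaw 174.29238923103443 f [ 1.  -0.4 -0.1] t 12.2667 j [  3.  29.  -7. 115.   6.  37.  76.]
[[[(-0.002), (-0.0), 0], [0, 0, (-0.006)], 0], [[(-0.005), (-0.0), 0], [0, 0, (-0.012)], 0]]
```

View pics/t11.png

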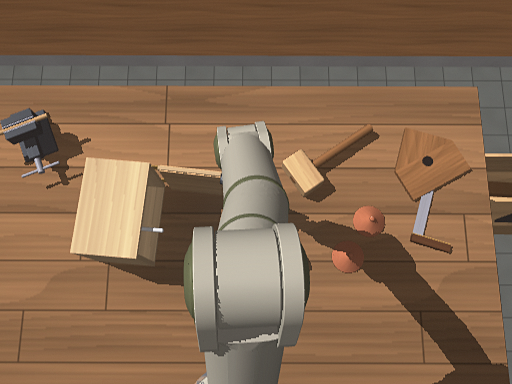

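View pics/w11.png

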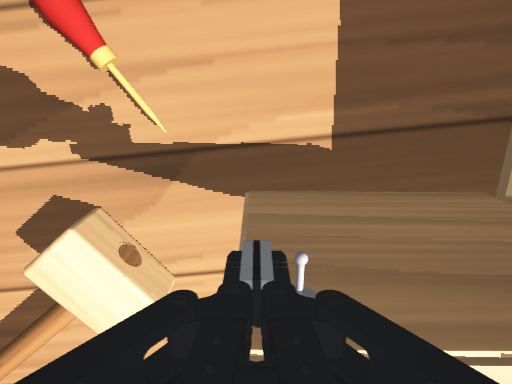

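Call:
{"api": "step_arm", "payload": {
  "moves": [
    [[-0.003, 0, 0], [0, 0, -0.01], 0],
    [[-0.003, 0, 0], [0, 0, -0.01], 0],
    [[0.02, -0.005, 0], [0, 0, 0], 0],
    [[0.05, -0.01, 0], [0, 0, 0], 0],
    [[0.07, -0.01, -0.02], [0, 0, 0], 0],
    [[0.09, -0.01, -0.05], [0, 0, 0], 0],
    [[0.09, -0.01, -0.09], [0, 0, 0], 0],
    [[0.09, -0.01, -0.12], [0, 0, 0], 0],
    [[0.09, 0.02, -0.14], [0, 0, 0], 0],
    [[0.09, 0.02, -0.14], [0, 0, 0], 0],
    [[0.09, 0.02, -0.14], [0, 0, 0], 0]
  ]
}}

```text
clock: 13.28
position: [488.1, -6.1, 331.1]
tcp_rot: [180.0, 0.2, 174.4]
wrist_force: [-0.7, 0.3, -0.7]
width: -0.2
```

Run:
```python
from h import *
o=env.get_obs(); print({k:np.round(o[k],1) for k in('clock','position','tcp_rot','wrist_force')})
for n in('top','wrist','scene'): cv2.imwrite(f'pics/{n}12.png',env.grab_frame(n)[:,:,::-1])
```

```text
{'clock': np.float64(13.3), 'position': array([488.1,  -6.1, 331.1]), 'tcp_rot': array([180. ,   0.2, 174.4]), 'wrist_force': array([-0.7,  0.3, -0.7])}
```

View pics/top12.png

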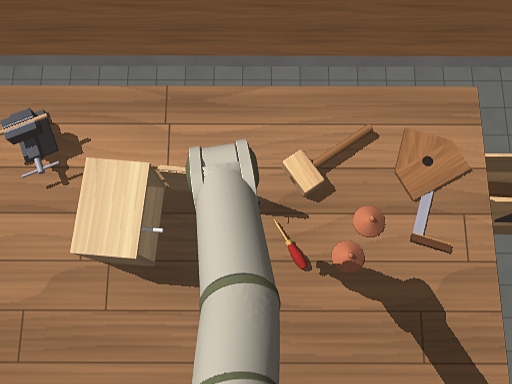

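View pics/wrist12.png

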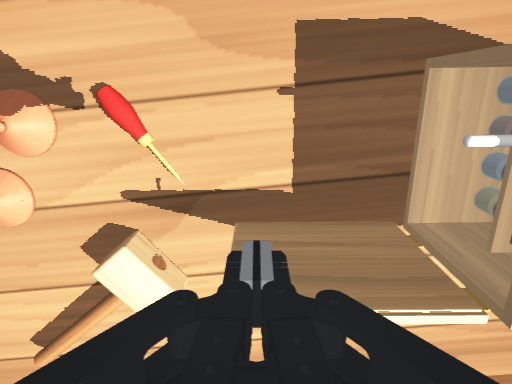

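View pics/scene12.png

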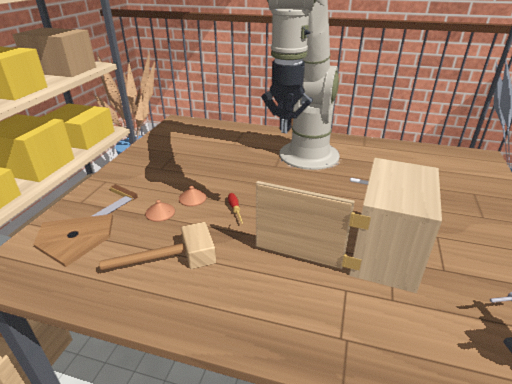

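Run:
```python
from h import *
a=ray('scene',(257,183),218)[:2]; b=ray('scene',(351,205),218)[:2]; v=a-b
print(a,b,np.linalg.norm(v),np.degrees(np.arctan2(v[1],v[0]))%360-175.3)
```

```text
[605.28431114 -44.70295656] [636.72531269 181.55337599] 228.43043711503066 86.78873534046335
```

Run:
```python
from h import *
a=cv2.imread('pics/top0.png').astype(int);b=cv2.imread('pics/top12.png').astype(int)
d=np.abs(a-b).max(2)>60; print(d[140:275,280:390].sum())
env.job_done(); print(env.get_obs()['clock'])
```

```text
676
the job is handed in; nothing more can be done
the job is handed in; nothing more can be done
```

Run:
```python
import cv2,numpy as np
a=cv2.imread('pics/top0.png').astype(int);b=cv2.imread('pics/top12.png').astype(int)
y,x=np.where((np.abs(a-b).max(2)>60)[140:275,280:390]); h=np.histogram2d(y+140,x+280,bins=[range(140,276,15),range(280,391,22)])[0]; print(h.astype(int))
```

```text
[[  0   0   0   0   0]
 [  0   0   0   0   0]
 [  0   0   0   0   0]
 [  0   0   0   0   0]
 [102   4   0   0   0]
 [ 52  22   0   0   0]
 [  0   0   0   0   0]
 [  0   0   0   0   0]
 [  0  78 240 120  58]]
```

The cupboard door is open at about 90° to the front and the job is handed in. I pressed the door at the catch spot with the closed fingertips. The force was about 6 N, reaching 10 N at the stop after roughly 4 to 5 mm of travel. I then took the hand 130 mm away, and the spring pushed the door to about 0.30 rad. Next I lowered the closed fingers behind the door's free edge, swung it round along an arc and withdrew the hand. The last force readings I took stayed near zero during the swing.

**Last checks:**
- **Door angle:** one scene-camera measurement gave 87°. Using the earlier hinge estimate instead gives 89°. The door looked at rest in that last picture.
- **Robot clear of everything:** the gripper ended well away from the door and above it, with no force on the wrist. The clock stood at about 13.4 s of the 51 s allowed.
- **Mallet, awl and roof caps:** a before/after comparison of the top view did show changed pixels near them. I examined it only after handing in. The changes lie where the door's and arm's new shadows fall, and the objects look in the same places as before.

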